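Put the mills and spice jars back in their holders

ROBOT

A 6-joint arm with a two-finger parallel gripper is mounted at the origin on the work surface; the furniture and walls round the work are solid. World frame = base frame: x ahead of the robot, y to its left, z up, the work surface at z = 0. Lengths are in m, angles in rad, forces in N, time in s.
With the tool pointing down it reaches from about 0.325 to 0.9 m from the base axis. Payload 3.5 kg.
Tool frame: the origin (TCP) lies midway between the tips of the shut fingers; the grasp point (between the pads) lies 19 mm behind it (robot.pinch_z is the distance from the TCP to the grasp point, in m); z points along the fingers, y is the line along which they close (so a half turn about z gives the same grasp; the last joint's range is limited). The gripper opens to 85 mm and grips with 20 to 120 N. Pads are 22 mm wide; open, the fingers measure 114 mm over their backs; the gripper's body (76 mm by 85 mm) begins 54 mm behind the grasp point. The pads swing forward as they close: fully open they stand 13 mm farther back than shut.
Start: joints at [1.226, 0.276, -0.026, 1.268, 0, 1.467], TCP at [0.15, 0.607, 0.205] pointing down, gripper open.
Joint ranges: [-3.12, 3.12], [-0.85, 1.88], [-1.08, 1.24], [-1.95, 2.15], [-1.57, 1.53], [-3.14, 3.14]. Speed limits (rad/s): [2.57, 2.57, 3.14, 3.14, 3.14, 3.14].

INTERFACE

Orientations are given as a unit quaternion [w, x, y, z].
In Python, from workcell import robot, hand, solver, telemetry, grab_frame, get_calibration, job_done gives the robot as it stands. Calls block until the motion is done:
- robot.move_pose(position, orientation): joint-space move of the TCP to a pose.
- robot.move_l(position, orientation=None, speed=0.15): straight line of the TCP; orientation=None keeps the orientation; speed is the mean speed in m/s.
- robot.set_joints(angles): joint-space move.
- hand.grip(opening, strength=None): opening from 0.0 (shut) to 1.0 (fully open); strength is the grip in N (None keeps the last); returns when the fingers have stopped.
- robot.hold(seconds).
- solver.solve_ik(position, orientation): joint angles nearest the present ones, or None.
- telemetry.sense(): the state.
- grab_frame(name): name is "side" or "top" or "wrist"; returns the picture (400x640x3 uint8, red, green, blue); there is no depth.
- get_calibration(name): a dict with "vfov" (degrees; the focal length in pixels is half the picture's height over the tangent of half this angle, whatever the lens; pixels are square), "cx", "cy" (the principal point, pixels), "cam_to_world" (4x4, takes a point from camera to world coordinates). Camera axes: x right, y up, looking along -z (the intrinsics and any distortion apply to the point x, -y, -z); pixel columns grow to the right and rows downward; lengths in m; the calibration is good to about 2 mm. A picture is of the moment at which its call begins: read the wrist's pose just before it. get_calibration takes no time and is no camera call; for the wrist camera it gives the pose at the moment of the call.
A pose or a line that the arm cannot do raises robot.PlanningError and nothing moves.
- job_done(): hands the job in; it is judged then, once.
The state is a dict: "time": time; "qpos": joint angles; "joint_velocities": joint speeds; "tau": joint torques, N m; "tcp_pos": TCP position; "orientation": TCP orientation; "force": force on the tool from outside, world axes, zero at the start; "wrist_torque": the same for the moment, N m; "width": opening from 0.0 (shut) to 1.0 (fully open); "gripper_force": force on a finger pad.
Only numpy, scipy, OpenCV 4.12 (cv2) and the standard library are available. Lean on these libraries where they do the work, as an engineer would, in place of code of your own. Each camera call takes 0.05 s, during which the arm holds its last target. There are 200 camera calls.

TASK

Cooking is done and the seasonings are scattered over the table: put both wooden pepper mills back in the steel mill stand, one in each cup, and all three capped spice jars in the wooden spice tray, one in each bay. One spice jar has been put in the mill stand by mistake; it belongs in the tray with the others. Set each one down gently so that it stands upright on the bottom of its cup or bay, let go, and leave the salt shaker, the tea light and the onion where they are.

Things in the scene. Friction and masses are not known exactly. Their poses are not given: they have to be found in the camera images.
- mill_dark: Dark brown wooden pepper mill, upright, 58 mm across the foot, 170 mm tall with the small metal nut on top; weighs about 0.18 kg. Origin at the centre of its underside, z up along the mill. The round head (about 49 mm across, a single fixed piece with the body) is the part to grip from above, its middle 140 mm above the origin; any yaw will do. Belongs in the mill stand.
- mill_pale: Pale, taller wooden pepper mill, upright, 58 mm across the foot, 200 mm tall with the small metal nut on top; weighs about 0.18 kg. Origin at the centre of its underside, z up along the mill. The round head (about 49 mm across, a single fixed piece with the body) is the part to grip from above, its middle 166 mm above the origin; any yaw will do. Belongs in the mill stand.
- jar_red: Closed glass spice jar with a screw cap, red (red on top too); upright; body about 42 mm across, 106 mm tall, cap 45 mm across; about 0.11 kg. Origin at the centre of its underside, z up. Grip at the cap from above at any yaw, 90 mm above the origin. Belongs in the spice tray; one of the three jars (any of them) starts in a cup of the mill stand.
- jar_yellow: Closed glass spice jar with a screw cap, yellow (dark blue patch on top); upright; body about 42 mm across, 96 mm tall, cap about 42 mm across; about 0.11 kg. Origin at the centre of its underside, z up. Grip at the cap from above at any yaw, 83 mm above the origin. Belongs in the spice tray; one of the three jars (any of them) starts in a cup of the mill stand.
- jar_black: Closed glass spice jar with a screw cap, black (green patch on a brown top); upright; body about 42 mm across, 105 mm tall, cap about 44 mm across; about 0.11 kg. Origin at the centre of its underside, z up. Grip at the cap from above at any yaw, 90 mm above the origin. Belongs in the spice tray; one of the three jars (any of them) starts in a cup of the mill stand.
- mill_stand: Loose steel mill stand, 0.9 kg: two round cups, 75 mm inside, 47 mm high, floor 3 mm above the table. Origin at table level midway between the cups, whose centres lie at y = +50 and -50 mm on its own y axis. At the origin a stem with a dark knob 20 mm across rises to 80 mm; close the fingers along the stand's x axis to clear it. One cup holds a jar at the start, the other is empty.
- spice_tray: Loose pale wooden tray, 0.9 kg, empty at the start: 211 mm along its y axis, 77 mm along x, three square bays 61 x 61 mm inside, floor 8 mm above the table. Origin at table level under the middle bay; bay centres at y = -67, 0, +67 mm. Walls 46 mm high, dividers 38 mm; grip bars at both ends up to 66 mm. Close the fingers along its x axis to clear jars in the next bays.
- salt_shaker: Salt shaker, clear glass with a grey metal dome top, 44 mm across, 90 mm tall, standing among the things; neither a mill nor a spice jar. Origin at the centre of its underside. Stays where it is.
- tealight: Tea light, red wax in a metal cup, 38 mm across, 15 mm high, on the table between the stand and the tray. Origin at the centre of its underside. Stays where it is.
- yellow_onion: Yellow-brown onion, 78 mm across, 85 mm high, on the table behind the stand and the tray. Origin at the centre of its underside. Stays where it is.
Not all that is in view belongs to the job. Leave any orange or purple look-alike of the mill_pale alone.

How it is judged:
By the outcome, as a careful person would: the job done as asked, in the order asked, and still so for the second after the job is handed in, with the robot touching nothing.
It also fails if it takes over 136 s, if anything falls off the work surface, if the arm or the gripper's body presses on something with over 40 N, if the wrist force passes 120 N, or if a joint passes its speed limit or range.

## Working session

There is one attempt and no reset: what is moved stays moved. The work goes in short steps, each a Python script; the robot and the scene stay as the last script left them, time stands still between calls to the robot, and variables do not carry over. Pictures are saved under pics/ and viewed, at most 14 in all, crops included, and the job is handed in when it is done.

```bash
ls; mkdir -p pics
python3 - <<'E'
from workcell import *
import cv2
for n in ["top","side"]:
    cv2.imwrite(f"pics/{n}0.png",grab_frame(n)[:,:,::-1])
    print(n,get_calibration(n))
print(get_calibration("wrist")); print(telemetry.sense())
E
```

```text
pics
top {'vfov': 47.41933943216061, 'cx': 318.80570516450763, 'cy': 199.77952173118933, 'cam_to_world': array([[-0.38963804,  0.82961206, -0.39990753,  0.11063824],
       [-0.92087117, -0.35724966,  0.15610562,  0.15911199],
       [-0.01335972,  0.429088  ,  0.90316389,  1.0604136 ],
       [ 0.        ,  0.        ,  0.        ,  1.        ]])}
side {'vfov': 52.730908781904404, 'cx': 322.3011414975746, 'cy': 192.08161463747854, 'cam_to_world': array([[-0.99958264,  0.0233579 , -0.01699863,  0.55207041],
       [-0.02498765, -0.4037973 ,  0.91450717,  0.95756375],
       [ 0.01449697,  0.91455025,  0.40421243,  0.46889305],
       [ 0.        ,  0.        ,  0.        ,  1.        ]])}
{'vfov': 68.62828790440159, 'cx': 316.72627684128105, 'cy': 201.32924578972364, 'cam_to_world': array([[ 0.23964982, -0.92511875, -0.29448814,  0.07447247],
       [ 0.97085789,  0.22782539,  0.07436762,  0.62587468],
       [-0.001707  , -0.30372832,  0.95275715,  0.3722121 ],
       [ 0.        ,  0.        ,  0.        ,  1.        ]])}
{'time': 0.1, 'qpos': array([ 1.22556732e+00,  2.77073098e-01, -2.77691773e-02,  1.26800831e+00,
        3.68290937e-06,  1.46740532e+00]), 'joint_velocities': array([-0.00040159,  0.00051069,  0.00435228,  0.00192432, -0.00073803,
       -0.00084985]), 'tau': array([-5.95499132e-04, -4.46708179e+01,  2.96128589e+01,  8.48460768e-03,
       -9.31417981e-05, -2.39159604e-06]), 'tcp_pos': array([0.14941882, 0.60607742, 0.20354956]), 'orientation': array([-2.30263323e-04,  1.20624485e-01,  9.92697677e-01, -1.00098710e-03]), 'force': array([-0.14134798, -0.03701004,  0.31766215]), 'wrist_torque': array([ 0.01508219, -0.00281413,  0.0118618 ]), 'gripper_force': 0.0, 'width': 1.0026585311336846}
```

View pics/top0.png

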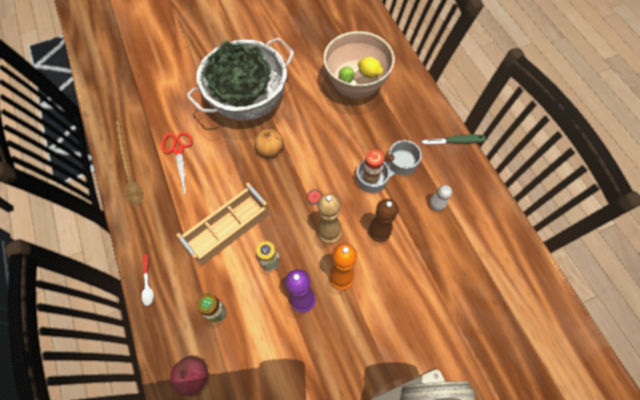

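View pics/side0.png

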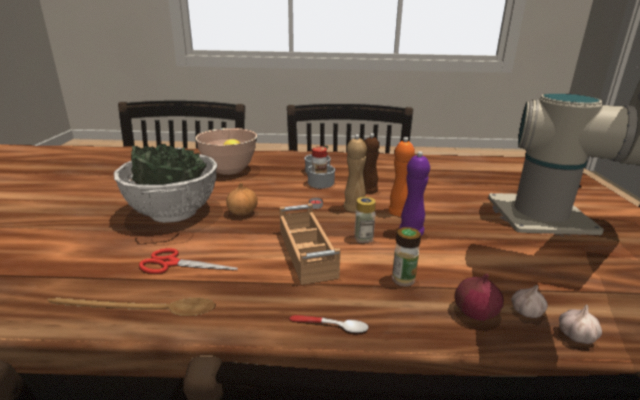

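```bash
cat > h.py <<'E'
import numpy as np, cv2
from workcell import *
def px2w(cal,u,v,z):
    f=200/np.tan(np.radians(cal["vfov"]/2)); M=cal["cam_to_world"]
    d=M[:3,:3]@np.array([(u-cal["cx"])/f,-(v-cal["cy"])/f,-1.]); o=M[:3,3]
    return (o+d*(z-o[2])/d[2])[:2]
def w2px(cal,p):
    f=200/np.tan(np.radians(cal["vfov"]/2)); M=cal["cam_to_world"]
    c=M[:3,:3].T@(np.asarray(p,float)-M[:3,3]); return np.array([cal["cx"]-f*c[0]/c[2],cal["cy"]+f*c[1]/c[2]])
E
python3 - <<'E'
from h import *
t=get_calibration("top"); s=get_calibration("side")
P=lambda n,u,v,z:print(n,px2w(t,u,v,z).round(3))
for a in [("dark",388,203,.165),("pale",328,198,.195),("orange",344,248,.195),("purple",298,275,.195),("red",374,156,.109),("yel",266,248,.096),("blk",208,301,.105),("salt",445,189,.088),("cup1",373,176,.047),("cup2",404,156,.047),("tea",314,197,.012),("onion",267,140,.07),("trayA",188,243,.06),("trayB",258,198,.06)]:P(*a)
S=lambda n,u,v,z:print("side",n,px2w(s,u,v,z).round(3))
for a in [("dark",372,138,.168),("pale",356,138,.198),("orange",405,141,.198),("purple",419,155,.198),("red",319,150,.109),("yel",366,201,.096),("blk",408,233,.105)]:S(*a)
for n in ["top0","side0"]:
    i=cv2.imread(f"pics/{n}.png"); c=i[120:330,160:460] if n=="top0" else i[125:295,240:460]
    cv2.imwrite(f"pics/{n}c.png",cv2.resize(c,None,fx=2.65,fy=2.65,interpolation=cv2.INTER_CUBIC))
E
```

```text
dark [ 0.441 -0.13 ]
pale [ 0.49 -0.01]
orange [0.375 0.005]
purple [0.36 0.11]
red [ 0.587 -0.174]
yel [0.474 0.147]
blk [0.409 0.301]
salt [ 0.449 -0.296]
cup1 [ 0.566 -0.167]
cup2 [ 0.588 -0.266]
tea [ 0.587 -0.014]
onion [0.759 0.044]
trayA [0.572 0.311]
trayB [0.617 0.121]
side dark [ 0.441 -0.087]
side pale [0.491 0.02 ]
side orange [0.377 0.036]
side purple [0.364 0.138]
side red [ 0.584 -0.157]
side yel [0.471 0.157]
side blk [0.406 0.31 ]
```

View pics/top0c.png

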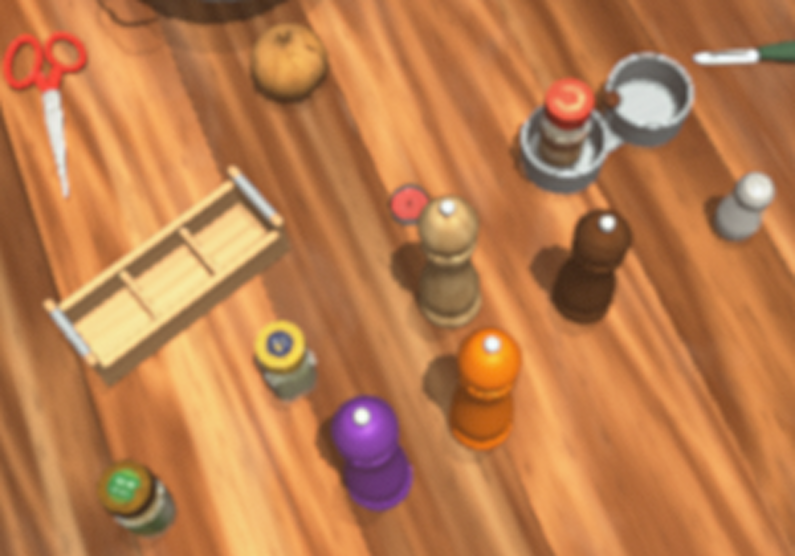

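Candidates (top view): mills: pale (328,198), dark (388,203), with look-alikes orange (344,248) and purple (298,275) to leave. Jars: red (374,157) in the stand's left cup, yellow (266,248), black/green top (208,301). The salt shaker (443,190) and the red tea light (314,197) could be taken for jars. The crop confirms these choices. Next, wrist views for accuracy.

```bash
cat >> h.py <<'E'
def quat(psi):
    p=(psi+np.pi/2)/2; return np.array([0,np.cos(p),np.sin(p),0])
def ang(q,psi):
    "psi or psi+pi: whichever IK reaches with the least joint-6 travel"
    pass
E
cat > look.py <<'E'
from h import *
import pickle
out=[]
for k,(x,y) in enumerate([(.45,.22),(.50,.02),(.50,-.16)]):
    robot.move_pose([x,y,.34],quat(np.pi/2)); 
    robot.hold(.2)
    c=get_calibration("wrist"); im=grab_frame("wrist")
    out.append((c,im)); cv2.imwrite(f"pics/w{k}.png",im[:,:,::-1])
s=telemetry.sense(); print(s["time"],s["qpos"].round(2),s["tcp_pos"])
pickle.dump(out,open("w.pkl","wb"))
E
python3 look.py
```

```text
4.275 [-0.43  0.06 -0.01  1.51  0.   -0.43] [ 0.50016804 -0.15858905  0.34017217]
```

View pics/w0.png

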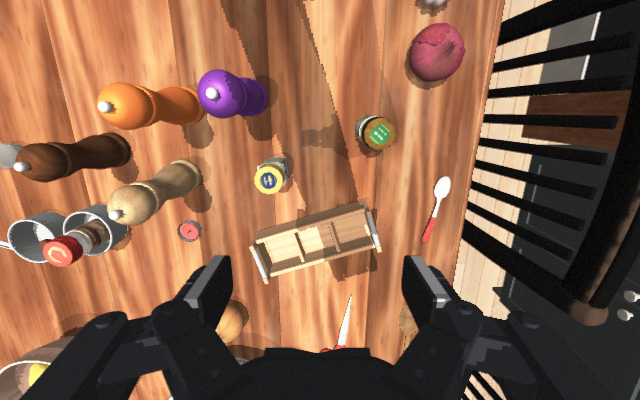

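View pics/w1.png

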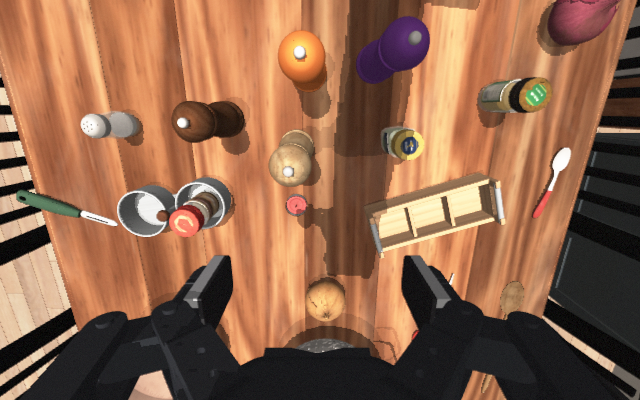

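View pics/w2.png

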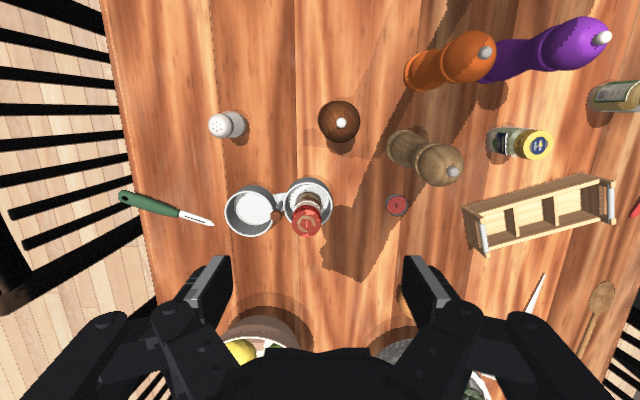

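Run:
```python
from h import *
import pickle
W=[c for c,_ in pickle.load(open("w.pkl","rb"))]
D={"dark":(.168,(23,168),(183,123),(341,122)),"pale":(.198,(116,215),(289,172),(453,172)),
"yel":(.096,(269,180),(409,145),(537,144)),"blk":(.105,(380,133),(536,95)),"red":(.109,(62,252),(185,221),(306,221)),
"cupE":(.047,(36,236),(146,210),(251,209)),"cupR":(.047,(95,230),(204,203),(308,202)),"knob":(.079,None,(162,216),(278,214)),
"tea":(.015,(190,231),(296,206),(397,205)),"salt":(.088,None,(93,124),(219,125)),
"onion":(.06,None,(325,300)),
"trL":(.064,(260,262),(376,235),(475,232)),"trR":(.064,(373,230),(498,200),(611,200)),
"orange":(.198,(106,106),(300,52),(484,52)),"purple":(.198,(212,94),(415,38),(604,37))}
for n,(z,*p) in D.items():
    print(n,*[px2w(c,*q,z).round(4) for c,q in zip(W,p) if q])
```

```text
dark [ 0.4401 -0.1239] [ 0.4391 -0.1281] [ 0.4381 -0.1303]
pale [ 0.4877 -0.0049] [ 0.4886 -0.0076] [ 0.4886 -0.0104]
yel [0.4716 0.1527] [0.4717 0.1509] [0.4703 0.1493]
blk [0.4045 0.3066] [0.4061 0.3065]
red [ 0.5805 -0.1638] [ 0.5807 -0.1701] [ 0.5808 -0.1729]
cupE [ 0.5823 -0.2602] [ 0.5856 -0.2623] [ 0.584  -0.2668]
cupR [ 0.5711 -0.1564] [ 0.5732 -0.1641] [ 0.5716 -0.1717]
knob [ 0.5842 -0.2194] [ 0.581  -0.2177]
tea [ 0.5867 -0.0097] [ 0.5889 -0.0142] [ 0.5871 -0.0146]
salt [ 0.4446 -0.2885] [ 0.446  -0.2935]
onion [0.7523 0.0379]
trL [0.6226 0.125 ] [0.6228 0.1207] [0.6175 0.1039]
trR [0.5634 0.3141] [0.5617 0.3111] [0.5618 0.3113]
orange [0.3708 0.0092] [0.3717 0.006 ] [0.3716 0.0025]
purple [0.3593 0.1172] [0.3595 0.1149] [0.3586 0.1136]
```

```bash
cat >> h.py <<'E'
def fr(o,yaw,x,y): return np.array([o[0]+x*np.cos(yaw)-y*np.sin(yaw),o[1]+x*np.sin(yaw)+y*np.cos(yaw)])
STAND=((.579,-.218),np.radians(8)); TRAY=((.592,.216),np.radians(17.6))
CUP=[fr(*STAND,0,s*.05) for s in(-1,1)]; BAY=[fr(*TRAY,0,s*.067) for s in(-1,0,1)]
def draw(im,c):
    im=np.ascontiguousarray(im)
    pl=lambda pts,z,col:cv2.polylines(im,[np.array([w2px(c,[*p,z])*8 for p in pts]).astype(np.int32)],True,col,1,cv2.LINE_AA,3)
    a=np.linspace(0,2*np.pi,40)
    for p in CUP: pl(np.c_[p[0]+.0375*np.cos(a),p[1]+.0375*np.sin(a)],.047,(0,255,0)); pl(np.c_[p[0]+.0375*np.cos(a),p[1]+.0375*np.sin(a)],.003,(0,255,255))
    pl([fr(*TRAY,x,y) for x,y in((.0385,.1055),(-.0385,.1055),(-.0385,-.1055),(.0385,-.1055))],.046,(0,255,0))
    for b in BAY: pl([b+fr((0,0),TRAY[1],x,y) for x,y in((.03,.03),(-.03,.03),(-.03,-.03),(.03,-.03))],.008,(0,255,255))
    return im
E
python3 - <<'E'
from h import *
import pickle
W=pickle.load(open("w.pkl","rb"))
a=draw(W[2][1],W[2][0])[140:260,200:380]; b=draw(W[1][1],W[1][0])[140:280,330:530]; 
r=lambda i:cv2.resize(i,(790,int(i.shape[0]*790/i.shape[1])))
A=cv2.resize(a,(400,267));
B=cv2.resize(W[0][1][180:300,230:410],(10,10))
b0=cv2.resize(draw(W[0][1],W[0][0])[180:300,230:400],(398,281)); a1=cv2.resize(draw(W[1][1],W[1][0])[160:260,100:250],(398,267)); b=cv2.resize(b,(400,281))
cv2.imwrite("pics/ov.png",np.vstack([np.hstack([A,a1]),np.hstack([b,b0])])[:,:,::-1])
E
```

```text
(no output)
```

View pics/ov.png

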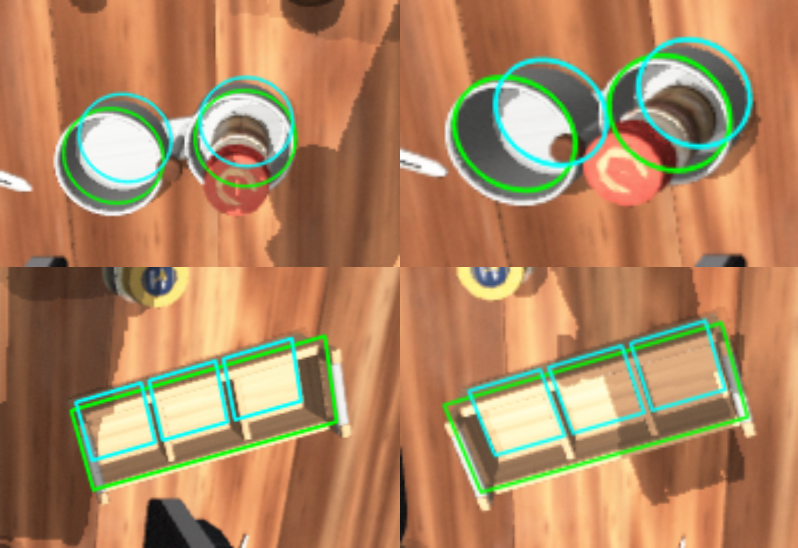

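```bash
sed -i 's/STAND=.*/STAND=((.582,-.2195),np.radians(10)); TRAY=((.593,.2175),np.radians(17.6))/' h.py
python3 - <<'E'
from h import *
import pickle
W=pickle.load(open("w.pkl","rb"))
def big(k,x,y,w,h,s=4):
    c,im=W[k]; im=cv2.resize(im,None,fx=s,fy=s,interpolation=cv2.INTER_CUBIC)
    a=np.linspace(0,2*np.pi,60)
    for p in CUP:
        for R,z,col in((.0375,.047,(0,255,0)),(.0375,.003,(0,255,255))):
            q=np.array([(w2px(c,[p[0]+R*np.cos(t),p[1]+R*np.sin(t),z])+.5)*s for t in a])
            cv2.polylines(im,[q.astype(np.int32)],True,col,1)
    k=w2px(c,[*STAND[0],.08])*s; cv2.drawMarker(im,tuple(k.astype(int).tolist()),(255,255,0))
    return im[y*s:(y+h)*s,x*s:(x+w)*s]
cv2.imwrite("pics/st.png",np.vstack([big(2,215,170,130,74),big(1,105,168,130,74)])[:,:,::-1])
E
```

```text
(no output)
```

View pics/st.png

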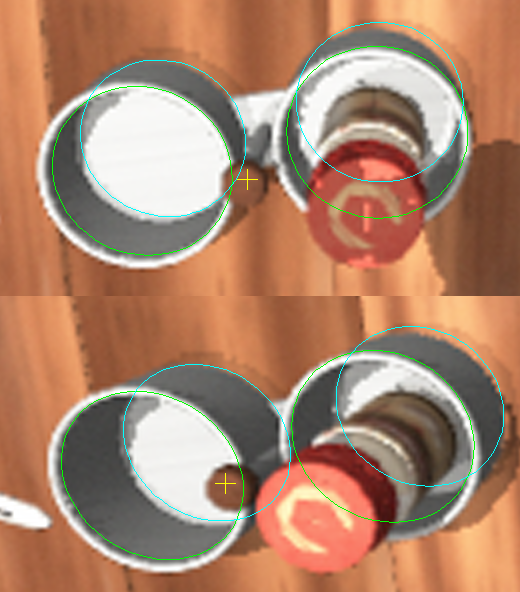

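```bash
sed -i 's/STAND=((.582,-.2195),np.radians(10))/STAND=((.5837,-.2192),np.radians(8))/' h.py
cat >> h.py <<'E'
def st(m):
    s=telemetry.sense(); print(m,round(s["time"],1),s["tcp_pos"].round(4),"w",round(s["width"],3),"g",round(s["gripper_force"],1),"F",s["force"].round(1))
    return s
def pick(xy,grip_h,floor,psi,lift,drop=.004,N=45):
    "grip at grip_h above the underside, which stands at height floor; lift by lift"
    z=grip_h+floor-robot.pinch_z-drop; q=quat(psi)
    robot.move_pose([*xy,z+.10],q); robot.move_l([*xy,z],q,speed=.12); hand.grip(0.0,N); st("grip")
    robot.move_l([*xy,z+lift],q,speed=.12); st("lift"); return z-floor
def place(xy,z0,floor,psi,lift):
    "z0: TCP height at which the underside is at 0"
    q=quat(psi); robot.move_l([*xy,z0+lift],q,speed=.25); robot.hold(.2)
    robot.move_l([*xy,z0+floor+.015],q,speed=.12); st("low"); robot.move_l([*xy,z0+floor+.0007],q,speed=.03); robot.hold(.2); st("down")
    hand.grip(1.0); robot.hold(.2); st("open"); robot.move_l([*xy,z0+floor+.12],q,speed=.2)
E
python3 - <<'E'
from h import *
p=STAND[1]
z0=pick((.4383,-.1295),.140,0,p,.13)
c=get_calibration("wrist"); im=grab_frame("wrist"); cv2.imwrite("pics/d1.png",im[:,:,::-1])
place(CUP[0],z0,.003,p,.13)
cv2.imwrite("pics/d2.png",grab_frame("side")[:,:,::-1]); cv2.imwrite("pics/d3.png",grab_frame("top")[:,:,::-1])
E
```

```text
grip 7.1 [ 0.4389 -0.1299  0.1182] w 0.443 g 40.2 F [-1.2  0.6  5.2]
lift 8.3 [ 0.4376 -0.1292  0.2463] w 0.441 g 38.7 F [ 0.1  0.2 -1.5]
low 10.6 [ 0.5914 -0.2691  0.1364] w 0.443 g 38.7 F [ 0.4  0.2 -1.2]
down 11.4 [ 0.5911 -0.2693  0.1219] w 0.441 g 41.2 F [-1.  -0.3  5. ]
open 12.2 [ 0.5907 -0.2687  0.121 ] w 0.999 g 0.0 F [0.1 0.4 0.6]
```

Run:
```python
import cv2,numpy as np
a=cv2.imread("pics/d1.png")[:,:]; b=cv2.imread("pics/d2.png")[90:250,270:470]; c=cv2.imread("pics/d3.png")[120:280,300:500]
cv2.imwrite("pics/dd.png",np.hstack([cv2.resize(a,(400,250))[:, :],cv2.resize(c,(400,320))[:250]]))
cv2.imwrite("pics/dd.png",np.vstack([cv2.imread("pics/dd.png"),np.hstack([cv2.resize(b,(400,320)),cv2.resize(c,(400,320))])]))
```

```text
(no output)
```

View pics/dd.png

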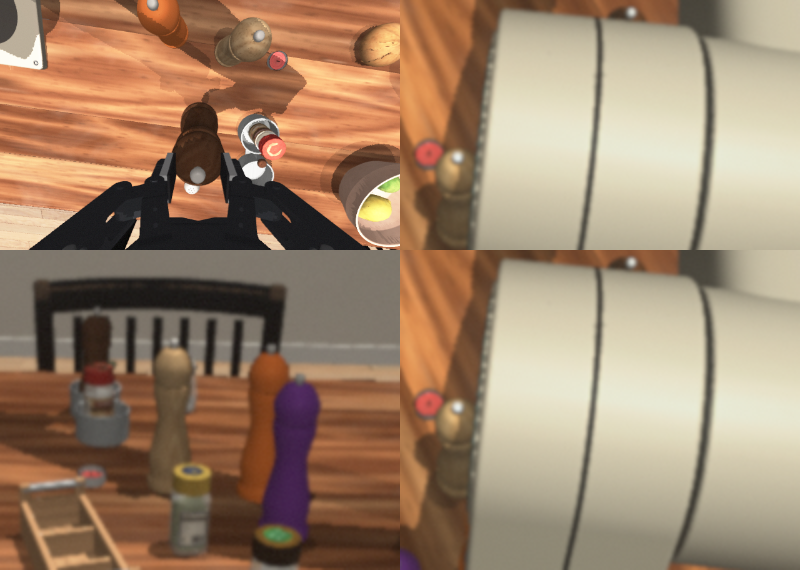

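Run:
```python
from h import *
z0=pick((.581,-.171),.090,.003,STAND[1],.13,drop=.003,N=40)
place(BAY[0],z0,.008,TRAY[1],.13)
robot.move_pose([.50,.02,.34],quat(np.pi/2)); robot.hold(.2)
c=get_calibration("wrist"); im=grab_frame("wrist")
cv2.imwrite("pics/e1.png",draw(im,c)[:,:,::-1]); st("")
```

```text
grip 15.0 [ 0.5818 -0.1714  0.0723] w 0.496 g 40.3 F [ 0.5 -0.   4.7]
lift 16.3 [ 0.5802 -0.1707  0.2001] w 0.495 g 40.6 F [-0.5 -0.8 -0.2]
low 19.0 [0.6142 0.1538 0.0923] w 0.497 g 40.6 F [ 0.1  1.  -0.9]
down 19.8 [0.6134 0.1536 0.0773] w 0.497 g 41.0 F [-0.   0.1  3.6]
open 20.5 [0.6133 0.1536 0.077 ] w 0.998 g 0.0 F [ 0.5 -0.3 -0. ]
 22.8 [0.5    0.0202 0.3394] w 0.998 g 0.0 F [ 0.2 -0.7  0.1]
```

View pics/e1.png

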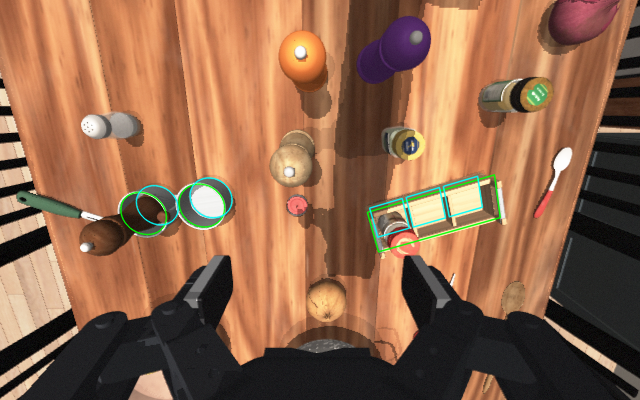

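Run:
```python
from h import *
z0=pick((.4886,-.0075),.166,0,STAND[1],.13)
place(CUP[1],z0,.003,STAND[1],.13)
z0=pick((.471,.151),.083,0,TRAY[1],.13,drop=.003,N=40)
place(BAY[1],z0,.008,TRAY[1],.13)
z0=pick((.405,.3065),.090,0,TRAY[1],.13,drop=.003,N=40)
place(BAY[2],z0,.008,TRAY[1],.13)
robot.move_pose([.45,.22,.34],quat(np.pi/2)); robot.hold(.2)
cv2.imwrite("pics/f0.png",draw(grab_frame("wrist"),get_calibration("wrist"))[:,:,::-1])
robot.move_pose([.50,-.16,.34],quat(np.pi/2)); robot.hold(.2)
cv2.imwrite("pics/f1.png",draw(grab_frame("wrist"),get_calibration("wrist"))[:,:,::-1])
s=grab_frame("side"); st("")
a=cv2.imread("pics/f0.png")[100:300,100:500]; b=cv2.imread("pics/f1.png")[100:300,100:500]; 
c=cv2.resize(s[90:300,180:480,::-1],(400,280)); 
cv2.imwrite("pics/f.png",np.vstack([np.hstack([a,b]),np.hstack([c,cv2.resize(s[:,:,::-1],(400,280))])]))
```

```text
grip 25.6 [ 0.4894 -0.0077  0.1445] w 0.465 g 39.6 F [-1.6 -0.2  5.8]
lift 26.8 [ 0.4879 -0.0074  0.2723] w 0.003 g 0.0 F [ 0.6 -0.2 -0.4]
low 29.0 [ 0.5775 -0.17    0.1623] w 0.0 g 0.0 F [-0.2  0.9  0.1]
down 29.8 [ 0.5769 -0.1698  0.1472] w 0.002 g 0.0 F [0.3 0.9 0.1]
open 30.8 [ 0.5767 -0.1697  0.147 ] w 1.0 g 0.0 F [ 0.3  0.3 -0.2]
grip 34.3 [0.4716 0.1511 0.0622] w 0.455 g 39.7 F [-1.2 -1.2  6.4]
lift 35.6 [0.4702 0.1508 0.1903] w 0.46 g 40.3 F [ 0.  -0.1 -1.6]
low 37.5 [0.5939 0.2177 0.0853] w 0.457 g 40.3 F [ 1.   0.6 -0.3]
down 38.4 [0.593  0.2175 0.0703] w 0.462 g 40.8 F [-1.8 -0.6  4.2]
open 39.1 [0.593  0.2175 0.07  ] w 1.0 g 0.0 F [0.1 0.5 0.3]
grip 42.1 [0.4055 0.3069 0.0693] w 0.493 g 40.1 F [-0.4 -0.7  5.4]
lift 43.4 [0.4043 0.3061 0.1973] w 0.492 g 40.6 F [-0.2 -0.2  0.1]
low 45.4 [0.5736 0.2817 0.0923] w 0.489 g 40.6 F [ 0.5  0.6 -0.6]
down 46.3 [0.5727 0.2814 0.0774] w 0.491 g 41.1 F [-2.1 -1.1  5.2]
open 47.0 [0.5728 0.2814 0.077 ] w 1.003 g 0.0 F [-0.4  0.5  0.7]
 50.9 [ 0.5002 -0.1593  0.3401] w 1.0 g 0.0 F [-0.  -0.1 -0.4]
```

View pics/f.png

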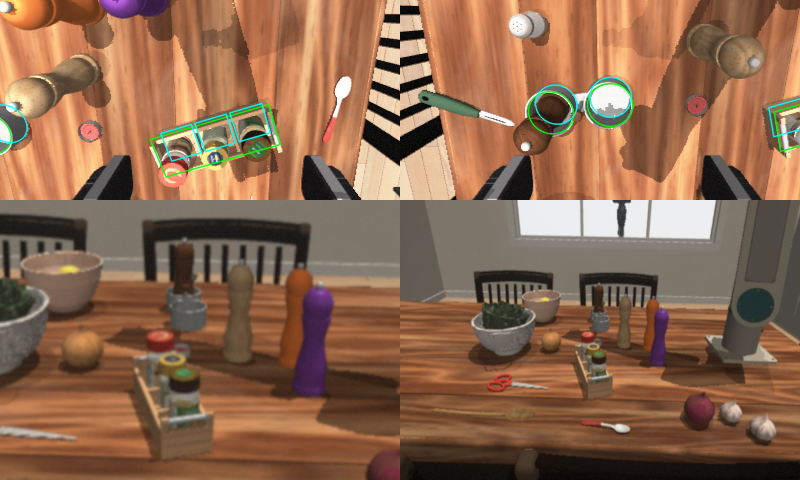

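Run:
```python
from h import *
robot.move_pose([.46,-.02,.36],quat(np.pi/2)); robot.hold(.2)
c=get_calibration("wrist"); im=grab_frame("wrist")
np.save("g.npy",im)
print(px2w(get_calibration("wrist"),0,0,.2)*0, w2px(c,[.4886,-.0075,.198]), w2px(c,[.4886,-.0075,0]))
u,v=w2px(c,[.48,-.008,.15]).astype(int); print(u,v)
x,y=max(u-80,0),max(v-75,0)
cv2.imwrite("pics/g.png",cv2.resize(im[y:y+140,x:x+180,::-1],None,fx=4,fy=4,interpolation=cv2.INTER_CUBIC)); print(x,y)
import pickle; pickle.dump(c,open("gc.pkl","wb"))
```

```text
[ 0. -0.] [327.35106302 201.60980195] [323.55916654 168.64216207]
325 184
245 109
```

View pics/g.png

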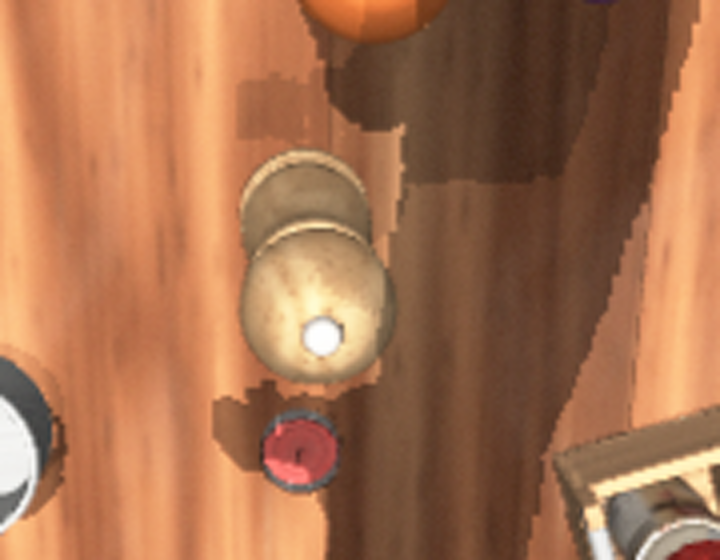

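The pale mill slipped out of the grip but still stands upright, with its nut at pixel (325.5,193). It has moved about 1 cm toward the robot. I'll regrip lower and firmer, checking the width before lifting.

Run:
```python
from h import *
import pickle
c=pickle.load(open("gc.pkl","rb")); p=px2w(c,325.5,193,.199); print(p)
psi=STAND[1]; q=quat(psi); z=.166-robot.pinch_z-.013
robot.move_pose([*p,z+.10],q); robot.move_l([*p,z],q,speed=.12); hand.grip(0.0,60); st("grip")
robot.move_l([*p,z+.012],q,speed=.03); robot.hold(.5); st("test")
```

```text
[ 0.4777164  -0.00979789]
grip 54.5 [ 0.4785 -0.01    0.1357] w 0.525 g 60.2 F [-0.6  0.6  4.7]
test 55.6 [ 0.4777 -0.0098  0.1462] w 0.528 g 61.2 F [-0.1  0.  -1.8]
```

Run:
```python
from h import *
s=telemetry.sense(); p=s["tcp_pos"][:2]; q=quat(STAND[1]); z0=.166-robot.pinch_z-.013
robot.move_l([*p,z0+.13],q,speed=.1); s=st("lift")
if s["width"]>.45:
    place(CUP[1],z0,.003,STAND[1],.13)
    robot.move_l([.50,-.16,.36],quat(np.pi/2)); robot.hold(.3)
    a=grab_frame("wrist")[100:300,100:500]
    robot.move_pose([.35,.25,.36],quat(np.pi/2)); robot.hold(.3); st("")
    b=grab_frame("side")[80:280,160:480]; t=grab_frame("top")[90:290,150:470]
    r=lambda i:cv2.resize(i,(400,250))
    cv2.imwrite("pics/k.png",np.vstack([cv2.resize(a,(800,300))[:, :],np.hstack([r(b),r(t)])])[:,:,::-1])
```

```text
lift 56.9 [ 0.4771 -0.0097  0.2634] w 0.528 g 61.2 F [ 0.2  0.1 -2.8]
low 59.1 [ 0.5776 -0.17    0.1533] w 0.526 g 61.2 F [ 0.6  0.2 -1.8]
down 59.9 [ 0.5771 -0.17    0.1388] w 0.529 g 62.4 F [-1.1  0.6  6.2]
open 60.6 [ 0.5767 -0.1697  0.138 ] w 1.0 g 0.0 F [-0.9  0.2  0.1]
 65.2 [0.3504 0.2496 0.3599] w 0.999 g 0.0 F [0.3 0.  0.1]
```

View pics/k.png

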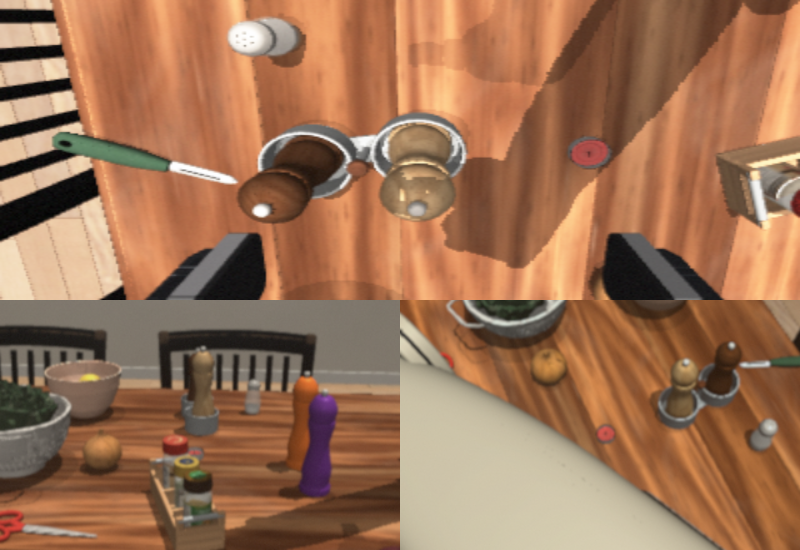

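Both mills stand upright in the cups, the three jars are in the bays, and the salt shaker, tea light and onion look undisturbed.

```bash
python3 -c "from workcell import *; print(job_done())"
```

```text
the job is handed in; nothing more can be done
None
```

I handed the job in at about 65 s: both mills stand in the stand's cups and all three jars in the tray's bays, though the pale mill slipped from the first grip, stayed upright about 1 cm from its start, and went in on the second.

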